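Close a dispatch jar with its sealing disk and screw ring

ROBOT

A 6-joint arm with a two-finger parallel gripper is mounted at the origin on a cart in front of the work surface, level with it; the furniture and walls round the work are solid. World frame = base frame: x ahead of the robot, y to its left, z up, the work surface at z = 0. Lengths are in m, angles in rad, forces in N, time in s.
With the tool pointing down it reaches from about 0.35 to 0.975 m from the base axis. Payload 4.9 kg.
Tool frame: the origin (TCP) lies between the finger pads; the fingertips stand 25 mm ahead of it and the grasp point (between the pads) lies 6 mm ahead of it; z points along the fingers, y is the line along which they close (so a half turn about z gives the same grasp; the last joint's range is limited). The gripper opens to 85 mm and grips with 20 to 120 N. Pads are 22 mm wide; open, the fingers measure 114 mm over their backs; the gripper's body (76 mm by 85 mm) begins 54 mm behind the grasp point. The pads swing forward as they close: fully open they stand 13 mm farther back than shut.
Start: joints at [1.213, 0.053, 1.613, -0, 1.476, -0.119], TCP at [0.148, 0.607, 0.256] pointing down, gripper open.
Joint ranges: [-3.01, 3.01], [-1.01, 2.22], [0.06, 2.58], [-1.02, 4.17], [0.09, 2.62], [-3.14, 3.14]. Speed limits (rad/s): [2.57, 2.57, 3.14, 3.14, 3.14, 3.14].

INTERFACE

Orientations are given as a rotation vector (axis times angle).
In Python, from workcell import read_state, vision, manip gives the robot as it stands. The module is installed in compiled form; this text tells all that it offers.
- The arm moves only by the tool apply_moves, never from a script. Its argument "increments" is a list that holds one entry, the list of rows, each a list of 7 numbers: the closure, from -1 (fully open) to 1 (shut), so that 0 is half open, then the shift along the tool's x, y, z normalised to -1 to 1, where 1 is 0.025 m, then the turn, a rotation vector about the tool's x, y, z normalised to -1 to 1, where 1 is 0.08 rad. In form: [[[fingers, dx, dy, dz, wx, wy, wz], ...]]. A call has 1 to 5 rows; each row shifts and turns the commanded pose from where the row before left it, along the tool's axes as they then stand; what a row does not reach is not made up. A row lasts 1/10 s, in which the tool goes at most 50 mm and 8.59 degrees, less where a joint would pass 70% of its speed; a pose out of reach is approached as far as the arm can. A call with a number of a shift or a turn outside -1 to 1 is refused whole. A call with a gripper value outside its range is refused whole. The fingers move at their own pace and stop on an object; "newtons" is the grip in N (left out, the last holds). Time passes only in rows, so rows that do not move let the fingers close. It gives the time, the measured TCP pose, the force, the opening and the grip force at its end, in the units of the state.
- read_state(): the state, without advancing time (a new reading comes with each control period).
- vision.grab_frame(name): name is "scene" or "top" or "wrist"; returns a dict with "color" (384x512x3 uint8, red, green, blue), "mtx" (3x3 intrinsics, pixels), "world_from_camera" (4x4, takes a point from camera to world coordinates). Camera axes: x right, y down, z forward; pixel columns grow to the right and rows downward; lengths in m; the calibration is good to about 2 mm. A picture is of the moment at which its call begins. There is no depth.
- manip.hand_in(): hands the job in; it is judged then, once.
The state is a dict: "time_s": time; "joint_pos": joint angles; "qd": joint speeds; "tau": joint torques, N m; "tcp_pos": TCP position; "orientation": TCP orientation; "wrist_force": force on the tool from outside, world axes, zero at the start; "torque": the same for the moment, N m; "grip_width": opening from 0.0 (shut) to 1.0 (fully open); "gripper_force": force on a finger pad.
Only numpy, scipy, OpenCV 4.12 (cv2) and the standard library are available. Lean on these libraries where they do the work, as an engineer would, in place of code of your own. Each camera call takes 0.05 s, during which the arm holds its last target. There are 200 camera calls.

TASK

The open jar in the closing nest is filled and has to be closed for dispatch: lay the loose sealing disk fully home in the jar's mouth with its finger rib up, then put the screw ring that fits this jar over it and screw it clockwise until it is firmly tight and clamps the disk. Leave the jar standing in its nest and the other things where they lie.

Things in the scene. Friction and masses are not known exactly. Their poses are not given: they have to be found in the camera images.
- nest: closing nest screwed to the table (fixed): aluminium base plate 124 x 124 mm, 8 mm thick, with four dark steel corner angles 34 mm high that keep the square jar upright and stop it from turning, with 1.5 mm play on each side. Origin at the centre of the plate's underside, on the table; z up.
- jar: the open jar in the nest (loose, 0.4 to 0.7 kg, milky white plastic): square body 84 x 84 mm up to 64 mm, sloping shoulder, then a round neck 52 mm across from 80 mm up to the rim at 103.5 mm above its foot. Origin at the centre of its foot, 8 mm above the table; z up along the neck's axis; yaw as jar_mouth.
- jar_mouth (a point): centre of the open jar's mouth, level with its rim, 111.5 mm above the table; z is the neck's axis, up; x as jar. Inside the rim is a round recess 47.4 mm across and 4.5 mm deep with a flat ledge round a 41 mm bore: the seat of the disk. The thread outside the neck is 61 mm across; the shoulder lies more than 24 mm below the rim.
- thread_start (a point): start of one of the jar's three equal threads, 2 mm below the rim, 28 mm from the axis, on the jar's x axis; the others start 120 and 240 degrees round. Right-hand: each runs down clockwise seen from above, 21 mm per full turn (3.3 mm per radian). Stops under the threads end the turning about 10 degrees after the ring has become tight on the disk.
- disk_rib (a point): centre of the finger rib of the sealing disk (loose, milky white plastic, 30 g): round plate 45 mm across, 6 mm thick, lower edge chamfered 1.5 mm; on it a straight rib 26 mm long (this point's x), 10 mm thick (y), 5 to 20 mm above the underside. This point: 12.5 mm above the underside; 8 mm above the jar's rim when home (the plate's top is then 1.5 mm above the rim).
- ring_mid (a point): centre of the ring that fits the jar, 9 mm above its lower edge: mid-grey plastic, loose, 50 g, 68 mm outside, 18 mm high, ribbed round the outside, open below, 3 mm top with a 36 mm opening that passes the disk's rib. Lies top up. Tight on the disk, this point is 4.7 mm below the jar's rim. It turns easily until then; 0.2 to 0.6 N m is firmly tight.
- ring_lug (a point): one of the ring's three equal thread lugs, on the inside, 2.9 mm above its lower edge, 29 mm from its axis, on its x axis (others at 120 and 240 degrees), each 18 degrees long. Laid on the neck, the lugs rest on the threads (ring centre 6.9 to 0.5 mm above the rim, lowest just before a lug passes under a thread's start); it is tight after 110 to 220 degrees clockwise.
- wide_ring_mid (a point): centre, half-way up (8 mm above the table), of a ring of the same look that belongs to a larger jar and does not fit: 86 mm outside diameter, 16 mm high, with a 52 mm opening. Loose; stays where it lies.
- tape_measure: yellow and black pocket tape measure, about 70 x 80 x 36 mm, lying to the left of the work with its tape a little out. Loose; stays where it lies. Origin on the table under the thing.
- stapler: red and black desk stapler 150 x 36 x 54 mm at the right front. Loose; stays where it lies. Origin on the table under its centre.
There are look-alikes about, which are no part of the job. Leave any red look-alike of the nest alone.

How it is judged:
By the outcome, as a careful person would: the job done as asked, in the order asked, and still so for the second after the job is handed in, with the robot touching nothing.
It also fails if it takes over 72 s, if anything falls off the work surface, if the arm or the gripper's body presses on something with over 40 N, if the wrist force passes 120 N, or if a joint passes its speed limit or range.

## Working session

There is one attempt and no reset: what is moved stays moved. The work goes in short steps, Python scripts to look and compute and a tool call to move; the robot and the scene stay as the last step left them, time stands still between calls to the robot, and variables do not carry over. Pictures are saved under pics/ and viewed, at most 10 in all, crops included, and the job is handed in when it is done.

Besides the shell and the picture viewer there is one more tool, called after "Call:" as name([rows], argument=value, ...), one row to a line, values as JSON. apply_moves: Moves the arm, as the interface text tells. Scaled input: -1 to 1 covers 0.025 m each way for a shift and 0.08 rad each way for a turn. Its arguments: {"type":"object","properties":{"increments":{"type":"array","items":{"type":"array","items":{"type":"array","items":{"type":"number"}}}},"newtons":{"type":"number"}},"required":["increments"]}

```bash
mkdir -p pics
cat > h.py <<'E'
import numpy as np, cv2
from scipy.spatial.transform import Rotation as R
from workcell import read_state, vision, manip
def grab(n,save=None):
    f=vision.grab_frame(n); im=cv2.cvtColor(f["color"],cv2.COLOR_RGB2BGR)
    if save: cv2.imwrite("pics/"+save,im)
    return im,np.array(f["mtx"]),np.array(f["world_from_camera"])
def pix2w(uv,z,K,T):
    d=T[:3,:3]@np.linalg.inv(K)@np.array([uv[0],uv[1],1.]); o=T[:3,3]
    return o+d*(z-o[2])/d[2]
def w2pix(p,K,T):
    c=T[:3,:3].T@(np.asarray(p)-T[:3,3]); q=K@c; return q[:2]/q[2]
E
python3 - <<'E'
from h import *
np.set_printoptions(precision=4,suppress=True)
for n in("top","scene"):
    im,K,T=grab(n); np.savez(n+"0.npz",im=im,K=K,T=T); print(K,T)
    cv2.imwrite(f"pics/{n}0.png",cv2.resize(im,(800,600),interpolation=cv2.INTER_CUBIC))
print(read_state())
E
```

```text
[[362.6779   0.     259.5383]
 [  0.     362.6779 187.6761]
 [  0.       0.       1.    ]] [[-0.0215 -0.9942  0.1056  0.3154]
 [-0.9997  0.02   -0.0154 -0.0312]
 [ 0.0132 -0.1059 -0.9943  1.3075]
 [ 0.      0.      0.      1.    ]]
[[489.3698   0.     253.2368]
 [  0.     489.3698 193.1947]
 [  0.       0.       1.    ]] [[ 0.4737 -0.6125  0.6329 -0.4223]
 [-0.8806 -0.3395  0.3305 -0.5017]
 [ 0.0125 -0.7139 -0.7002  1.078 ]
 [ 0.      0.      0.      1.    ]]
{'time_s': 0.1, 'joint_pos': array([ 1.213 ,  0.0533,  1.6141, -0.    ,  1.476 , -0.119 ]), 'qd': array([ 0.0005,  0.0005, -0.0045,  0.0009,  0.0004, -0.0023]), 'tau': array([ -0.0014, -39.4904, -37.1363,  -0.0002,   0.004 ,  -0.    ]), 'tcp_pos': array([0.1477, 0.6068, 0.2552]), 'orientation': array([-0.3742, -3.1188,  0.0028]), 'wrist_force': array([0.9674, 0.1205, 0.2868]), 'torque': array([ 0.0492,  0.0101, -0.0182]), 'gripper_force': 0.0, 'grip_width': 0.9992691298315416}
```

View pics/top0.png

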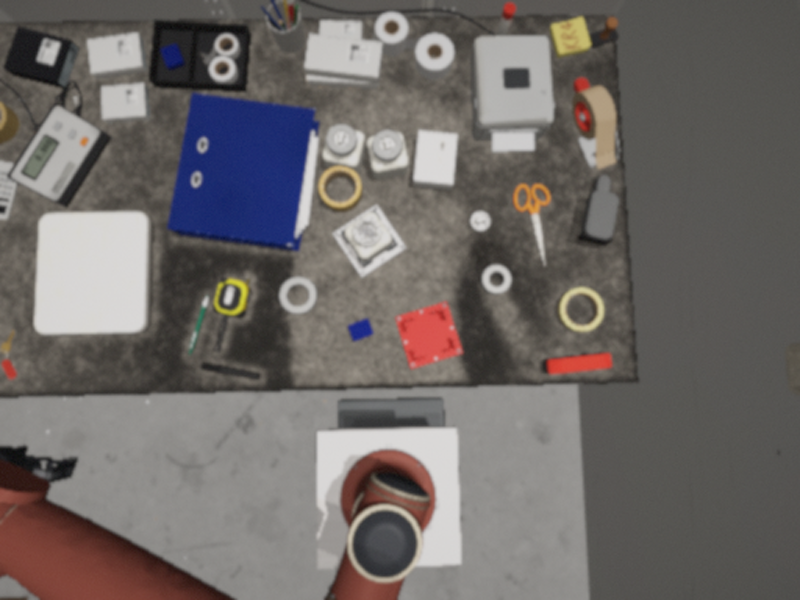

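View pics/scene0.png

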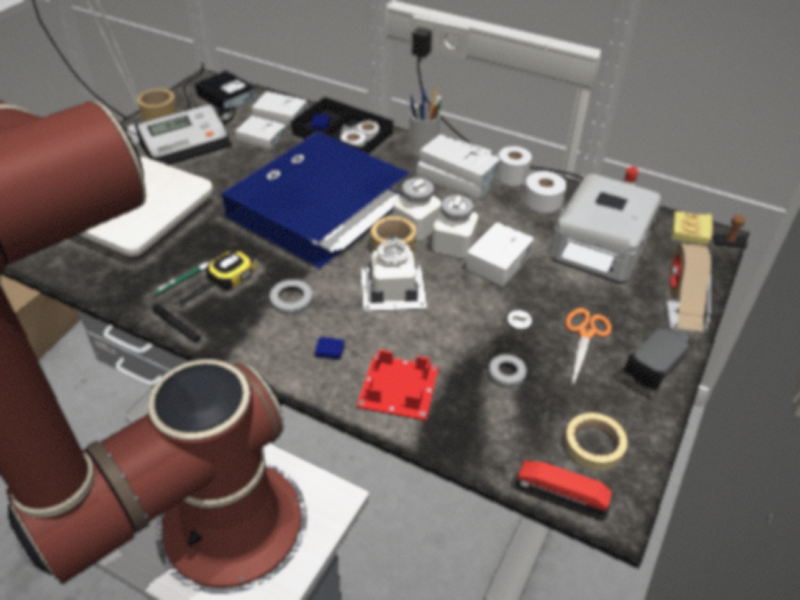

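Top view (800x600): the open jar in its nest is at (369,240). Jar look-alikes are the closed jars at (343,143) and (387,150) and the empty red nest at (430,335). Ring candidates are (497,278), the smaller one, and (297,295), the wider one; the tape rolls at (340,187) and (581,309) are not rings for this job. The disk is at (481,221); the white rolls at the back, (392,27) and (435,50), could be taken for it. I'll check my choice with a close crop.

Run:
```python
from h import *
np.set_printoptions(precision=4,suppress=True)
d=np.load("top0.npz"); im,K,T=d["im"],d["K"],d["T"]; s=1.5625
for n,u,v,z in [("ring",497,278,.018),("ringL",481,278,.018),("ringR",512.5,278,.018),("wide",297.5,295,.016),("wL",278.5,295,.016),("wR",316.5,295,.016),("disk",480.5,221,.006),("mouth",370,234,.1115),("nest",369,240,.008)]:
    print(n,pix2w(((u+.5)/s-.5,(v+.5)/s-.5),z,K,T))
def crop(x,y,w,h,k): return cv2.resize(im[y:y+h,x:x+w],None,fx=k,fy=k,interpolation=cv2.INTER_CUBIC)
a=crop(205,120,66,66,6); b=crop(290,125,66,66,6)
cv2.imwrite("pics/crop1.png",np.hstack([a,b]))
```

```text
ring [ 0.484  -0.2617  0.018 ]
ringL [ 0.4848 -0.2248  0.018 ]
ringR [ 0.4833 -0.2974  0.018 ]
wide [0.4541 0.1964 0.016 ]
wL [0.455  0.2397 0.016 ]
wR [0.4533 0.1531 0.016 ]
disk [ 0.6212 -0.2303  0.006 ]
mouth [0.5723 0.0243 0.1115]
nest [0.5804 0.0316 0.008 ]
```

View pics/crop1.png

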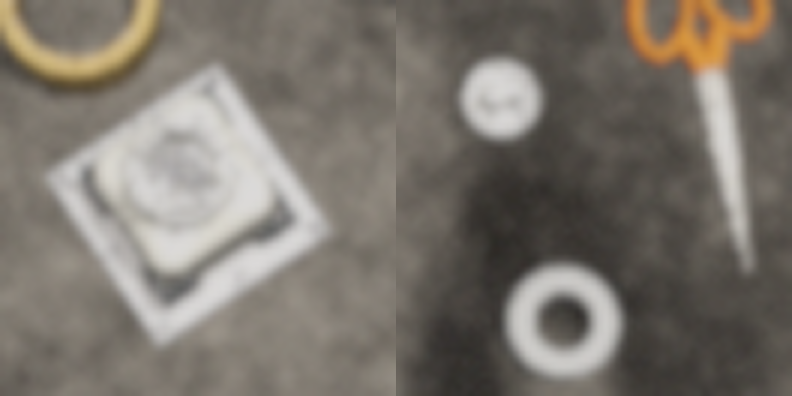

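The right-hand crop shows the disk at crop pixel (502,98), its rib roughly along image horizontal, and the ring at (565,320), measured 72 mm outside against 87 mm for the wide one. So the small ring is the one that fits. The jar in its nest is in the left crop, turned about 35°. Going above the disk now.

Call:
apply_moves([
  [[-1,-0.88,-0.94,0,0,0,0],[-1,-0.88,-0.94,0,0,0,0],[-1,-0.88,-0.94,0,0,0,0],[-1,-0.88,-0.94,0,0,0,0],[-1,-0.88,-0.94,0,0,0,0]],
], newtons=30)

```text
time_s: 0.6
tcp_pos: [0.2271, 0.4657, 0.2557]
orientation: [-0.374, -3.119, 0.001]
wrist_force: [-0.1, -0.1, 0.2]
grip_width: 0.996
gripper_force: 0.0
```

Call:
apply_moves([
  [[-1,-0.88,-0.94,0,0,0,0],[-1,-0.88,-0.94,0,0,0,0],[-1,-0.88,-0.94,0,0,0,0],[-1,-0.88,-0.94,0,0,0,0],[-1,-0.88,-0.94,0,0,0,0]],
])

```text
time_s: 1.1
tcp_pos: [0.3062, 0.3255, 0.2558]
orientation: [-0.374, -3.119, 0.001]
wrist_force: [0.2, 0.4, 0.3]
grip_width: 0.998
gripper_force: 0.0
```

Call:
apply_moves([
  [[-1,-0.88,-0.94,0,0,0,0],[-1,-0.88,-0.94,0,0,0,0],[-1,-0.88,-0.94,0,0,0,0],[-1,-0.88,-0.94,0,0,0,0],[-1,-0.88,-0.94,0,0,0,0]],
])

```text
time_s: 1.6
tcp_pos: [0.3852, 0.1854, 0.2559]
orientation: [-0.374, -3.119, 0.0]
wrist_force: [-0.4, 0.4, 0.1]
grip_width: 1.0
gripper_force: 0.0
```

Call:
apply_moves([
  [[-1,-0.88,-0.94,0,0,0,0],[-1,-0.88,-0.94,0,0,0,0],[-1,-0.88,-0.94,0,0,0,0],[-1,-0.88,-0.94,0,0,0,0],[-1,-0.88,-0.94,0,0,0,0]],
])

```text
time_s: 2.1
tcp_pos: [0.4644, 0.0452, 0.2558]
orientation: [-0.375, -3.119, -0.0]
wrist_force: [-0.0, 0.4, 0.2]
grip_width: 1.001
gripper_force: 0.0
```

Run:
```python
from h import *
np.set_printoptions(precision=4,suppress=True)
im,K,T=grab("wrist","w1.png"); np.savez("w1.npz",im=im,K=K,T=T)
s=read_state(); Rm=R.from_rotvec(s["orientation"]).as_matrix()
print(s["time_s"],s["tcp_pos"],s["joint_pos"],Rm,T,K,sep="\n")
print("cam in tool",Rm.T@(T[:3,3]-s["tcp_pos"]))
print("jar pix",w2pix([.572,.024,.1115],K,T))
print(Rm.T@(np.array([.621,-.23,.25])-s["tcp_pos"])/.025)
```

```text
2.15
[0.466  0.042  0.2559]
[-0.0677 -0.3386  1.9657 -0.0031  1.5138 -1.3961]
[[-0.9708  0.2399  0.0006]
 [ 0.2399  0.9708 -0.0032]
 [-0.0013 -0.003  -1.    ]]
[[ 0.2364  0.9301  0.2811  0.3936]
 [ 0.9716 -0.226  -0.0693  0.0633]
 [-0.0009  0.2896 -0.9572  0.3734]
 [ 0.      0.      0.      1.    ]]
[[319.3755   0.     258.3769]
 [  0.     319.3755 194.1628]
 [  0.       0.       1.    ]]
cam in tool [ 0.0753  0.003  -0.1177]
jar pix [262.7905 298.2903]
[-8.6274 -9.0734  0.2724]
```

View pics/w1.png

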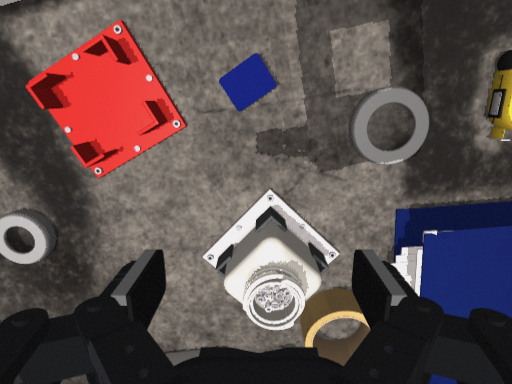

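The wrist view shows the jar mouth at (274,300), the empty red nest at (105,100), the wide ring at (390,125) and the small ring at (25,238). The jar mouth lies about 8 mm left of my first estimate in y. Continuing to the disk.

Call:
apply_moves([
  [[-1,-0.86,-0.91,0.2,0,0,0],[-1,-0.86,-0.91,0.2,0,0,0],[-1,-0.86,-0.91,0.2,0,0,0],[-1,-0.86,-0.91,0.2,0,0,0],[-1,-0.86,-0.91,0.2,0,0,0]],
])

```text
time_s: 2.65
tcp_pos: [0.5419, -0.0904, 0.2305]
orientation: [-0.374, -3.118, -0.0]
wrist_force: [0.0, 0.4, -0.5]
grip_width: 1.001
gripper_force: 0.0
```

Call:
apply_moves([
  [[-1,-0.86,-0.91,0.2,0,0,0],[-1,-0.86,-0.91,0.2,0,0,0],[-1,-0.86,-0.91,0.2,0,0,0],[-1,-0.86,-0.91,0.2,0,0,0],[-1,-0.86,-0.91,0.2,0,0,0]],
])

```text
time_s: 3.15
tcp_pos: [0.6195, -0.2262, 0.2053]
orientation: [-0.374, -3.118, -0.001]
wrist_force: [-0.2, 0.5, 1.0]
grip_width: 0.999
gripper_force: 0.0
```

Call:
apply_moves([
  [[-1,0,0,0,0,0,0]],
])

```text
time_s: 3.25
tcp_pos: [0.6195, -0.2278, 0.2043]
orientation: [-0.378, -3.117, -0.0]
wrist_force: [-0.7, 0.0, -0.6]
grip_width: 0.997
gripper_force: 0.0
```

Run:
```python
from h import *
np.set_printoptions(precision=4,suppress=True)
im,K,T=grab("wrist"); np.savez("w2.npz",im=im,K=K,T=T)
s=read_state(); print(s["tcp_pos"],s["joint_pos"])
c=w2pix([.621,-.23,.006],K,T).astype(int);print(c)
x0,y0=max(0,c[0]-80),max(0,min(c[1]-60,384-120)); print(x0,y0)
cv2.imwrite("pics/w2.png",cv2.resize(im[y0:y0+120,x0:x0+160],None,fx=5,fy=5,interpolation=cv2.INTER_CUBIC))
```

```text
[ 0.619  -0.2263  0.2048] [-0.4633  0.1677  1.5759  0.0001  1.4005 -1.7935]
[256 175]
176 115
```

View pics/w2.png

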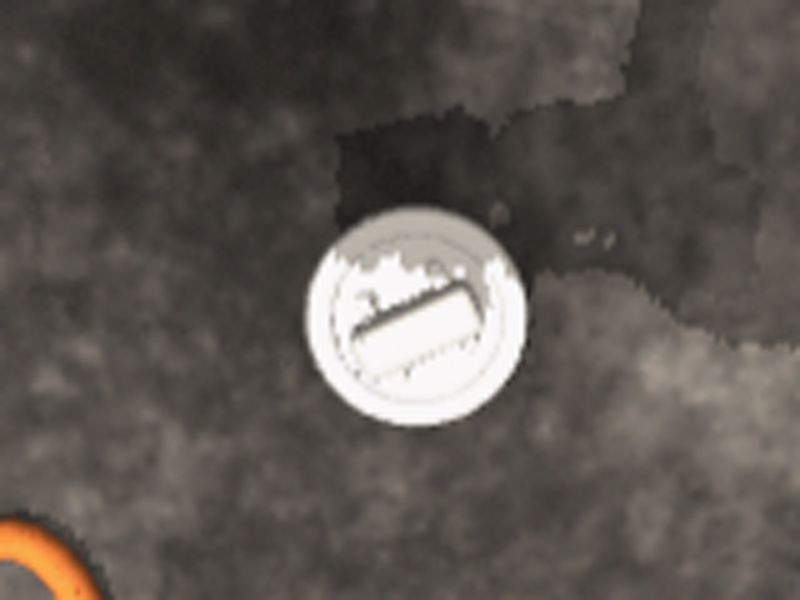

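The crop shows the disk lying rib up, centre at crop (416,317). The rib runs from (365,355) to (472,310).

```bash
cat >> h.py <<'E'
def state():
    s=read_state(); return np.array(s["tcp_pos"]),R.from_rotvec(s["orientation"]).as_matrix(),s
def togo(p,p0,Rm): return Rm.T@(np.asarray(p)-p0)/.025
E
python3 - <<'E'
from h import *
np.set_printoptions(precision=4,suppress=True)
d=np.load("w2.npz");K,T=d["K"],d["T"]
f=lambda u,v,z:pix2w((176+(u+.5)/5-.5,115+(v+.5)/5-.5),z,K,T)
print("disk",f(416,317,.005)); a,b=f(365,355,.02),f(472,310,.02); print("ribc",(a+b)/2)
c=f(416,317,.005)
p,Rm,s=state(); r=(b-a)[:2]; r/=np.linalg.norm(r)
x,y=Rm[:2,0],Rm[:2,1]; rt=np.array([x@r,y@r]); th=np.arctan2(rt[1],rt[0]); print("turn",np.degrees([th,th-np.pi,th+np.pi]))
print(togo([*c[:2],.0125+.006],p,Rm))
E
```

```text
disk [ 0.6248 -0.2282  0.005 ]
ribc [ 0.6244 -0.2276  0.02  ]
turn [  66.5597 -113.4403  246.5597]
[-0.2616 -0.0237  7.4495]
```

Call:
apply_moves([
  [[0.4,-0.26,-0.02,0.33,0,0,0],[0.4,0,0,0.33,0,0,0.97],[0.4,0,0,0.33,0,0,0.97],[0.4,0,0,0.33,0,0,0.97],[0.4,0,0,0.33,0,0,0.97]],
])

```text
time_s: 3.8
tcp_pos: [0.6253, -0.226, 0.1644]
orientation: [-0.855, -3.023, -0.0]
wrist_force: [-0.6, -0.0, -0.8]
grip_width: 0.3
gripper_force: 0.0
```

Call:
apply_moves([
  [[0.4,0,0,0.33,0,0,0.97],[0.4,0,0,0.33,0,0,0.97],[0.4,0,0,0.33,0,0,0.97],[0.4,0,0,0.33,0,0,0.97],[0.4,0,0,0.33,0,0,0.97]],
])

```text
time_s: 4.3
tcp_pos: [0.6253, -0.226, 0.1232]
orientation: [-1.421, -2.801, -0.0]
wrist_force: [0.7, -0.9, 0.1]
grip_width: 0.299
gripper_force: 0.0
```

Call:
apply_moves([
  [[0.4,0,0,0.33,0,0,0.97],[0.4,0,0,0.33,0,0,0.97],[0.4,0,0,0.33,0,0,0.97],[0.4,0,0,0.33,0,0,0.97],[0.4,0,0,0.33,0,0,0.97]],
])

```text
time_s: 4.8
tcp_pos: [0.6253, -0.226, 0.082]
orientation: [-1.935, -2.475, -0.0]
wrist_force: [-0.7, 0.7, 1.0]
grip_width: 0.299
gripper_force: 0.0
```

Call:
apply_moves([
  [[0.4,0,0,0,0,0,0.97],[0.4,0,0,0,0,0,0]],
])

```text
time_s: 5.0
tcp_pos: [0.6251, -0.226, 0.0819]
orientation: [-2.025, -2.401, 0.0]
wrist_force: [-0.4, -0.2, -0.2]
grip_width: 0.301
gripper_force: 0.0
```

Run:
```python
from h import *
np.set_printoptions(precision=4,suppress=True)
im,K,T=grab("wrist","w3.png"); np.savez("w3.npz",im=im,K=K,T=T)
p,Rm,s=state(); print(p,Rm,s["joint_pos"],s["grip_width"]); print(togo([.6248,-.2282,.034],p,Rm))
print(w2pix([.6248,-.2282,.02],K,T), w2pix(p+Rm[:,2]*.025,K,T))
```

```text
[ 0.6253 -0.2263  0.0823] [[-0.1698  0.9855 -0.0002]
 [ 0.9855  0.1698  0.0002]
 [ 0.0003 -0.0002 -1.    ]] [-0.4591  0.3004  1.6379  0.0001  1.2035 -0.6298] 0.3024422730917657
[-0.0713 -0.0341  1.9339]
[255.7121 228.7917] [256.7849 255.2518]
```

View pics/w3.png

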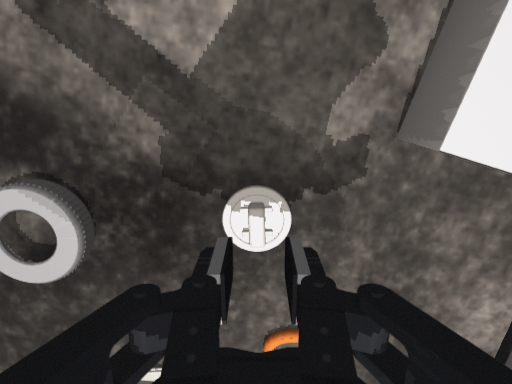

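The disk sits at (257,218) with its rib vertical at (257,225), centred between the pads. Descending.

Call:
apply_moves([
  [[0.4,0,0,0.7,0,0,0],[0.4,0,0,0.7,0,0,0],[0.4,0,0,0.4,0,0,0],[0.4,0,0,0.11,0,0,0],[0.4,0,0,0,0,0,0]],
], newtons=30)

```text
time_s: 5.55
tcp_pos: [0.6247, -0.2271, 0.0333]
orientation: [-2.026, -2.398, 0.001]
wrist_force: [0.3, -0.8, -0.2]
grip_width: 0.303
gripper_force: 0.0
```

Call:
apply_moves([
  [[1,0,0,0,0,0,0],[1,0,0,0,0,0,0],[1,0,0,0,0,0,0],[1,0,0,0,0,0,0]],
])

```text
time_s: 5.95
tcp_pos: [0.6258, -0.2276, 0.0354]
orientation: [2.026, 2.399, 0.0]
wrist_force: [0.6, 1.3, -0.6]
grip_width: 0.104
gripper_force: 32.9
```

The rib is gripped at width 0.104, about 9 mm. Lifting and going to just short of the jar to measure the mouth.

Call:
apply_moves([
  [[1,0,0,-0.5,0,0,0],[1,0,0,-1,0,0,0],[1,0,0,-1,0,0,0],[1,0.5,0,-1,0,0,0],[1,0.9,-0.05,-1,0,0,0]],
])

```text
time_s: 6.45
tcp_pos: [0.6187, -0.1939, 0.1497]
orientation: [2.028, 2.397, 0.001]
wrist_force: [0.3, 0.6, -0.6]
grip_width: 0.103
gripper_force: 32.8
```

Call:
apply_moves([
  [[1,0.9,-0.05,-1,0,0,0],[1,0.9,-0.05,-1,0,0,0],[1,0.9,-0.05,0,0,0,0],[1,0.9,-0.05,0,0,0,0],[1,0.9,-0.05,0,0,0,0]],
])

```text
time_s: 6.95
tcp_pos: [0.5934, -0.0824, 0.199]
orientation: [2.026, 2.399, 0.001]
wrist_force: [0.0, -0.2, 0.4]
grip_width: 0.105
gripper_force: 32.8
```

Call:
apply_moves([
  [[1,0.9,0,0,0,0,0],[1,0.9,0,0,0,0,0],[1,0.9,0,0,0,0,0],[1,0,0,0,0,0,0],[1,0,0,0,0,0,0]],
])

```text
time_s: 7.45
tcp_pos: [0.5822, -0.0166, 0.1982]
orientation: [2.025, 2.4, 0.0]
wrist_force: [-0.4, -0.1, -0.4]
grip_width: 0.106
gripper_force: 32.8
```

Run:
```python
from h import *
np.set_printoptions(precision=4,suppress=True)
im,K,T=grab("wrist"); np.savez("w4.npz",im=im,K=K,T=T)
p,Rm,s=state(); print(s["time_s"],p,s["joint_pos"],s["grip_width"])
c=w2pix([.573,.032,.1115],K,T); print(c)
x0=int(np.clip(c[0]-100,0,312)); y0=int(np.clip(c[1]-75,0,234)); print(x0,y0)
cv2.imwrite("pics/w4.png",cv2.resize(im[y0:y0+150,x0:x0+200],None,fx=4,fy=4,interpolation=cv2.INTER_CUBIC))
```

```text
7.5 [ 0.5823 -0.0171  0.198 ] [-0.1569 -0.0054  1.7709 -0.0005  1.3751 -0.3249] 0.10229145386629106
[255.153  137.8981]
155 62
```

View pics/w4.png

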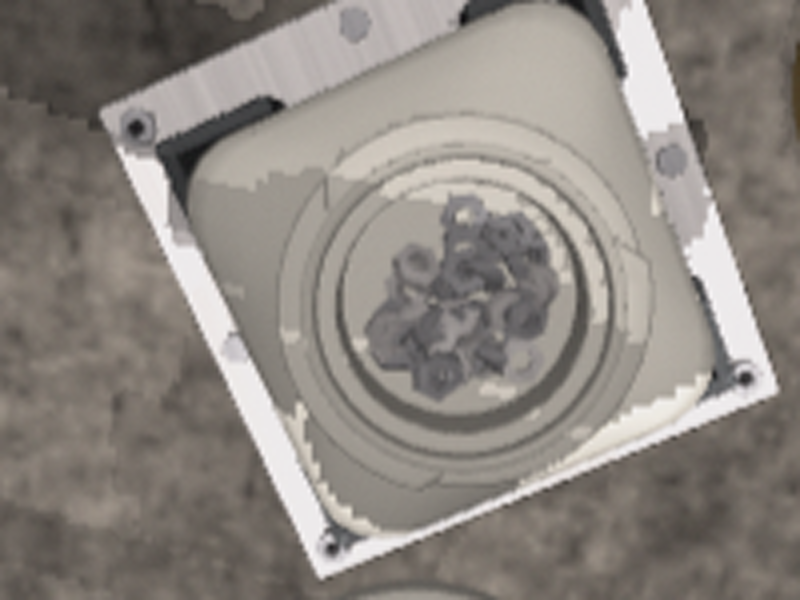

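The crop shows the open mouth, with its recess edge from 313 to 613 and 155 to 460 and its centre at (463,307). Thread-start edges are at (327,185), (622,248) and (432,482).

Run:
```python
from h import *
np.set_printoptions(precision=4,suppress=True)
d=np.load("w4.npz");K,T=d["K"],d["T"]
f=lambda u,v,z:pix2w((155+(u+.5)/4-.5,62+(v+.5)/4-.5),z,K,T)
m=f(463,307.5,.1115); print("mouth",m, "diam",np.linalg.norm(f(313,307,.1115)-f(613,307,.1115)),np.linalg.norm(f(463,155,.1115)-f(463,460,.1115)))
for u,v in [(327,185),(622,248),(432,482)]:
    q=f(u,v,.1095)-m; print(np.degrees(np.arctan2(q[1],q[0])),np.hypot(q[0],q[1]))
q=f(770,393,.008)-f(322,577,.008); print("edge",np.degrees(np.arctan2(q[1],q[0])), "nest c",(f(100,107,.008)+f(770,393,.008))/2)
p,Rm,s=state(); print(togo([*m[:2],.165],p,Rm))
```

```text
mouth [0.5826 0.0333 0.1115] diam 0.04759264488902094 0.0480947239933045
148.44351509049574 0.028371407125363127
29.590495834227905 0.026707285117466367
-89.61129123474967 0.029528020855244464
edge 32.960289734619366 nest c [0.5824 0.0328 0.008 ]
[1.9858 0.3469 1.3192]
```

Run:
```python
from h import *
np.set_printoptions(precision=4,suppress=True)
d=np.load("w4.npz");im,K,T=d["im"],d["K"],d["T"]
p,Rm,s=state()
print(p)
for z in(.1655,.170): print(z,Rm.T@(pix2w((258,207.3),z,K,T)-p))
print(im[203:214,258].mean(1)); 
for r in (215,225): print(im[r,205:310].mean(1).astype(int))
```

```text
[ 0.5823 -0.0171  0.198 ]
0.1655 [0.0223 0.0008 0.0325]
0.17 [0.0239 0.0008 0.028 ]
[102.3333 105.     104.3333 103.3333  94.6667 100.     119.6667 148.3333
 155.     153.6667 155.6667]
[101  99  97  99 104 108 108 108 106 101  95  93  91  91  89  88  87  84
  84  87  92  96  97  97  97  97  92  91  94 102 113 131 146 150 151 154
 154 155 154 154 155 154 153 154 155 154 155 154 154 155 153 155 154 154
 153 155 154 154 154 153 154 153 153 154 154 154 153 154 153 152 154 153
 153 150 146 144 132 115  98  91  95 103 109 108 108 106 104 101  99  99
  99 100 100 100  98  92  87  88  97 101  99  96  92  93  93]
[118 113 106 104 105  99  91  89  91  90  86  85  82  79  81  81  82  93
 119 142 149 154 153 154 153 153 152 153 154 152 152 146 138 133 140 152
 153 153 153 152 153 152 153 154 153 153 154 152 153 153 154 153 153 154
 153 154 152 154 153 154 153 153 153 154 154 154 152 154 152 154 154 154
 153 145 134 137 147 154 154 153 154 152 153 154 154 154 153 147 135 110
  99 114 114 113 110 108 109 107 104 101  97  95 100 103  99]
```

Call:
apply_moves([
  [[1,0.7,0.1,0.3,0,0,0],[1,0.7,0.11,0.4,0,0,0],[1,0.6,0.1,0.4,0,0,0],[1,0,0,0.42,0,0,0],[1,0,0,0,0,0,0]],
])

```text
time_s: 8.0
tcp_pos: [0.5802, 0.0336, 0.157]
orientation: [-2.025, -2.398, 0.004]
wrist_force: [0.0, -0.1, -0.8]
grip_width: 0.103
gripper_force: 32.8
```

Run:
```python
from h import *
np.set_printoptions(precision=4,suppress=True)
im,K,T=grab("wrist"); np.savez("w5.npz",im=im,K=K,T=T)
p,Rm,s=state(); print(p,togo([.5826,.0333,.15],p,Rm))
c=w2pix(p+Rm[:,2]*.034,K,T);print(c)
x0=int(np.clip(c[0]-80,0,352)); y0=int(np.clip(c[1]-60,0,264)); print(x0,y0)
cv2.imwrite("pics/w5.png",cv2.resize(im[y0:y0+120,x0:x0+160],None,fx=5,fy=5,interpolation=cv2.INTER_CUBIC))
```

```text
[0.5808 0.0333 0.158 ] [-0.0129  0.0728  0.3205]
[257.4278 247.5092]
177 187
```

View pics/w5.png

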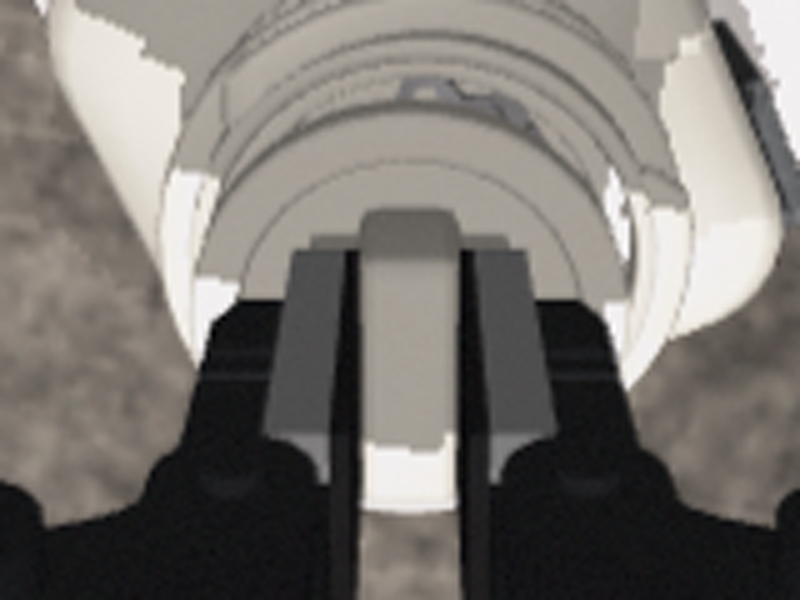

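The disk (crop col 410) lies about 2 mm left of the mouth centre (crop col 430), which agrees with the numbers. Correcting in y and lowering.

Call:
apply_moves([
  [[1,0,0.07,0.2,0,0,0],[1,0,0,0.2,0,0,0],[1,0,0,0.06,0,0,0],[1,0,0,0.06,0,0,0]],
])

```text
time_s: 8.45
tcp_pos: [0.5831, 0.034, 0.1462]
orientation: [-2.028, -2.4, 0.0]
wrist_force: [0.4, 0.3, -0.4]
grip_width: 0.107
gripper_force: 32.8
```

Call:
apply_moves([
  [[1,0,0,0.06,0,0,0],[1,0,0,0.06,0,0,0]],
])

```text
time_s: 8.65
tcp_pos: [0.5836, 0.034, 0.1451]
orientation: [2.027, 2.4, 0.0]
wrist_force: [-4.6, 0.1, 10.4]
grip_width: 0.105
gripper_force: 34.2
```

Run:
```python
from h import *
p,Rm,s=state(); print(p,s["wrist_force"],s["torque"])
```

```text
[0.58359483 0.03402882 0.14514552] [-4.64677717  0.0857693  10.40019645] [0.06468851 0.69579492 0.08831594]
```

Contact, with the rim pushing toward −x. Shifting 1 mm that way.

Call:
apply_moves([
  [[1,0,-0.03,0,0,0,0],[1,0,-0.02,0,0,0,0]],
])

```text
time_s: 8.85
tcp_pos: [0.583, 0.0338, 0.1453]
orientation: [2.025, 2.398, 0.003]
wrist_force: [-0.5, -0.2, 4.3]
grip_width: 0.106
gripper_force: 33.3
```

Call:
apply_moves([
  [[1,0,0,0.04,0,0,0],[1,0,0,0.04,0,0,0]],
])

```text
time_s: 9.05
tcp_pos: [0.5823, 0.0337, 0.1423]
orientation: [2.026, 2.399, 0.0]
wrist_force: [0.4, -1.7, 4.8]
grip_width: 0.102
gripper_force: 33.6
```

Call:
apply_moves([
  [[1,0,0,0.04,0,0,0],[1,0,0,0,0,0,0]],
])

```text
time_s: 9.25
tcp_pos: [0.5824, 0.0336, 0.1422]
orientation: [2.026, 2.399, 0.0]
wrist_force: [-4.4, -0.9, 8.5]
grip_width: 0.109
gripper_force: 33.9
```

Call:
apply_moves([
  [[1,0,0,0.04,0,0,0],[1,0,0,0,0,0,0]],
])

```text
time_s: 9.45
tcp_pos: [0.5825, 0.0336, 0.1422]
orientation: [2.026, 2.399, 0.0]
wrist_force: [-5.7, 0.2, 12.4]
grip_width: 0.106
gripper_force: 34.4
```

Call:
apply_moves([
  [[1,0,-0.03,0,0,0,0],[1,0,0,0,0,0,0]],
])

```text
time_s: 9.65
tcp_pos: [0.5823, 0.0336, 0.1421]
orientation: [2.025, 2.398, 0.002]
wrist_force: [-3.4, -1.3, 11.8]
grip_width: 0.104
gripper_force: 34.2
```

Call:
apply_moves([
  [[1,0,-0.03,0,0,0,0],[1,0,0,0,0,0,0]],
])

```text
time_s: 9.85
tcp_pos: [0.5822, 0.0336, 0.1421]
orientation: [2.025, 2.397, 0.005]
wrist_force: [-0.5, -0.9, 9.6]
grip_width: 0.102
gripper_force: 34.0
```

Call:
apply_moves([
  [[0.2,0,0,0,0,0,0],[0.2,0,0,0,0,0,0],[0.2,0,0,-0.4,0,0,0],[0.2,0,0,-1,0,0,0],[0.2,-0.8,0,-1,0,0,0]],
])

```text
time_s: 10.35
tcp_pos: [0.5828, 0.0154, 0.1991]
orientation: [-2.022, -2.4, 0.001]
wrist_force: [0.3, -1.3, 0.2]
grip_width: 0.398
gripper_force: 0.0
```

Call:
apply_moves([
  [[-0.5,-1,0,0,0,0,0],[-1,-0.5,0,0,0,0,0],[-1,0,0,0,0,0,0]],
])

```text
time_s: 10.65
tcp_pos: [0.5898, -0.024, 0.1988]
orientation: [-2.029, -2.397, 0.001]
wrist_force: [1.0, 0.0, 0.1]
grip_width: 0.889
gripper_force: 0.0
```

Run:
```python
from h import *
np.set_printoptions(precision=4,suppress=True)
im,K,T=grab("wrist"); np.savez("w6.npz",im=im,K=K,T=T)
p,Rm,s=state(); print(s["time_s"],p,s["joint_pos"])
c=w2pix([.5826,.0333,.1115],K,T);print(c)
x0=int(np.clip(c[0]-80,0,352)); y0=int(np.clip(c[1]-60,0,264)); print(x0,y0)
cv2.imwrite("pics/w6.png",cv2.resize(im[y0:y0+120,x0:x0+160],None,fx=5,fy=5,interpolation=cv2.INTER_CUBIC))
```

```text
10.7 [ 0.5895 -0.0232  0.1983] [-0.1656  0.0134  1.7514  0.0006  1.3788 -0.3324]
[260.7251 124.7368]
180 64
```

View pics/w6.png

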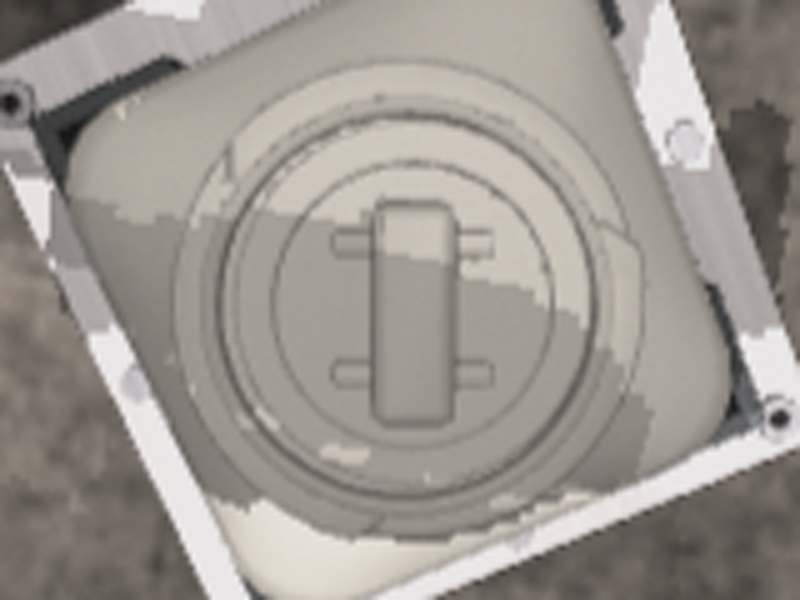

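The crop shows the disk flat and concentric in the recess, centre (407,306), rib up. It dropped 3 mm at the last step, which matches passing the chamfer, so it is home. Now to the ring, turning the wrist back so there is room to screw.

Call:
apply_moves([
  [[-0.85,-0.87,-0.58,0,0,0,0],[-0.85,-0.87,-0.58,0,0,0,0],[-0.85,-0.87,-0.58,0,0,0,0],[-0.85,-0.87,-0.58,0,0,0,0],[-0.85,-0.87,-0.58,0,0,0,0]],
])

```text
time_s: 11.2
tcp_pos: [0.5357, -0.1418, 0.1981]
orientation: [-2.024, -2.399, 0.0]
wrist_force: [-0.9, -0.2, 0.9]
grip_width: 0.926
gripper_force: 0.0
```

Call:
apply_moves([
  [[-0.85,-0.87,-0.58,0,0,0,0],[-0.85,-0.87,-0.58,0,0,0,0],[-0.85,-0.87,-0.58,0,0,0,0],[-0.85,-0.87,-0.58,0,0,0,0],[-0.85,-0.87,-0.58,0,0,0,0]],
])

```text
time_s: 11.7
tcp_pos: [0.4828, -0.2611, 0.1982]
orientation: [-2.025, -2.399, -0.001]
wrist_force: [-0.0, 0.2, -0.1]
grip_width: 0.926
gripper_force: 0.0
```

Call:
apply_moves([
  [[-0.85,0,0,0,0,0,-1],[-0.85,0,0,0,0,0,-1],[-0.85,0,0,0,0,0,-1],[-0.85,0,0,0,0,0,-1],[-0.85,0,0,0,0,0,-1]],
])

```text
time_s: 12.2
tcp_pos: [0.4832, -0.2603, 0.1981]
orientation: [-1.503, -2.756, -0.001]
wrist_force: [0.1, 0.8, -0.3]
grip_width: 0.923
gripper_force: 0.0
```

Call:
apply_moves([
  [[-0.85,0,0,0,0,0,-1],[-0.85,0,0,0,0,0,-1],[-0.85,0,0,0,0,0,-1],[-0.85,0,0,0,0,0,-1],[-0.85,0,0,0,0,0,-1]],
])

```text
time_s: 12.7
tcp_pos: [0.4832, -0.2602, 0.1981]
orientation: [-0.925, -3.0, -0.002]
wrist_force: [-0.6, -0.3, -0.3]
grip_width: 0.928
gripper_force: 0.0
```

Call:
apply_moves([
  [[-0.85,0,0,0,0,0,-1],[-0.85,0,0,0,0,0,-1],[-0.85,0,0,0,0,0,-1],[-0.85,0,0,0,0,0,-1],[-0.85,0,0,0,0,0,-1]],
])

```text
time_s: 13.2
tcp_pos: [0.4833, -0.2602, 0.1981]
orientation: [-0.311, -3.124, -0.003]
wrist_force: [-0.3, 0.3, 0.5]
grip_width: 0.928
gripper_force: 0.0
```

Call:
apply_moves([
  [[-0.85,0,0,0,0,0,-1],[-0.85,0,0,0,0,0,-1],[-0.85,0,0,0,0,0,-1],[-0.85,0,0,0,0,0,-1],[-0.85,0,0,0,0,0,-1]],
])

```text
time_s: 13.7
tcp_pos: [0.4833, -0.2602, 0.1981]
orientation: [0.316, -3.124, -0.003]
wrist_force: [-0.0, -0.0, -0.1]
grip_width: 0.925
gripper_force: 0.0
```

Call:
apply_moves([
  [[-0.85,0,0,0,0,0,0]],
])

```text
time_s: 13.8
tcp_pos: [0.4833, -0.2604, 0.1982]
orientation: [0.31, -3.125, -0.003]
wrist_force: [0.3, 0.4, -0.3]
grip_width: 0.918
gripper_force: 0.0
```

Run:
```python
from h import *
np.set_printoptions(precision=4,suppress=True)
im,K,T=grab("wrist","w7.png"); np.savez("w7.npz",im=im,K=K,T=T)
p,Rm,s=state(); print(s["time_s"],p,s["joint_pos"],s["grip_width"])
g=cv2.GaussianBlur(cv2.cvtColor(im,cv2.COLOR_BGR2GRAY),(5,5),0)
c=w2pix([.484,-.262,.018],K,T); print(c)
for nm,r0,r1 in(("inner",.012,.024),("outer",.029,.040)):
    pass
hc=cv2.HoughCircles(g,cv2.HOUGH_GRADIENT,1,5,param1=80,param2=18,minRadius=15,maxRadius=50)
for x,y,r in (hc[0] if hc is not None else [])[:8]: print(x,y,r,pix2w((x,y),.018,K,T), r*np.linalg.norm(pix2w((x+1,y),.018,K,T)-pix2w((x,y),.018,K,T)))
```

```text
13.85 [ 0.4833 -0.2605  0.1984] [-0.6302 -0.0847  1.847   0.0004  1.3812 -2.3976] 0.9262260619502026
[256.0116 177.4641]
64.5 66.5 48.3 [ 0.4195 -0.4445  0.018 ] 0.041945101894892506
258.5 177.5 34.2 [ 0.4836 -0.2597  0.018 ] 0.03279366063203914
48.5 55.5 49.4 [ 0.4133 -0.4582  0.018 ] 0.042503693170357765
60.5 50.5 49.4 [ 0.4072 -0.4481  0.018 ] 0.04232955912967049
51.5 59.5 48.3 [ 0.416  -0.4556  0.018 ] 0.04169691023902156
47.5 42.5 40.2 [ 0.403  -0.4591  0.018 ] 0.034216946696078734
59.5 58.5 41.4 [ 0.4138 -0.4489  0.018 ] 0.03571165898658487
85.5 66.5 47.2 [ 0.4159 -0.4266  0.018 ] 0.04099385429954448
```

The ring is found at (0.4836, −0.2597) with r≈33 mm, straight below. Descending with a force check.

Call:
apply_moves([
  [[-0.9,-0.02,0.03,0.9,0,0,0],[-0.9,0,0,0.9,0,0,0],[-0.9,0,0,0.9,0,0,0],[-0.9,0,0,0.9,0,0,0],[-0.9,0,0,0.9,0,0,0]],
])

```text
time_s: 14.35
tcp_pos: [0.4837, -0.2601, 0.0856]
orientation: [0.307, -3.126, -0.001]
wrist_force: [0.2, -0.5, -0.1]
grip_width: 0.951
gripper_force: 0.0
```

Call:
apply_moves([
  [[-0.9,0,0,0.9,0,0,0],[-0.9,0,0,0.7,0,0,0],[-0.9,0,0,0.5,0,0,0],[-0.9,0,0,0.1,0,0,0],[-0.9,0,0,0,0,0,0]],
])

```text
time_s: 14.85
tcp_pos: [0.4837, -0.2606, 0.0316]
orientation: [0.309, -3.126, -0.001]
wrist_force: [1.2, -0.8, 0.1]
grip_width: 0.947
gripper_force: 0.0
```

Run:
```python
from h import *
np.set_printoptions(precision=4,suppress=True)
im,K,T=grab("wrist"); np.savez("w8.npz",im=im,K=K,T=T)
p,Rm,s=state(); print(s["time_s"],p,s["wrist_force"])
c=w2pix(p+Rm[:,2]*.02,K,T); print(c)
cv2.imwrite("pics/w8.png",cv2.resize(im[130:330,120:392],None,fx=2.9,fy=2.9,interpolation=cv2.INTER_CUBIC))
```

```text
14.9 [ 0.4842 -0.261   0.0324] [ 0.5247 -0.3341 -0.1451]
[256.548  258.1194]
```

View pics/w8.png

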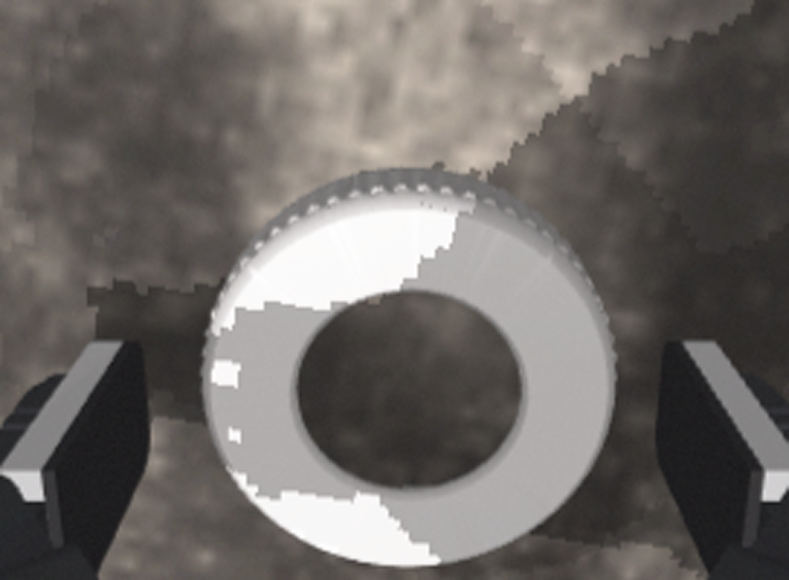

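The ring opening centre is at crop (411,389) and the pads stand symmetrically at columns 148 and 658.

Run:
```python
from h import *
np.set_printoptions(precision=4,suppress=True)
d=np.load("w8.npz");K,T=d["K"],d["T"]
p,Rm,s=state()
w=pix2w((120+411.5/2.9-.5,130+389.5/2.9-.5),.018,K,T); print(w,Rm.T@(w-p)/.025)
w=pix2w((120+409.5/2.9-.5,130+367/2.9-.5),.018,K,T); print(w)
```

```text
[ 0.4837 -0.2588  0.018 ] [0.0031 0.0903 0.5766]
[ 0.4799 -0.2599  0.018 ]
```

Call:
apply_moves([
  [[-0.9,0,0,0.1,0,0,0],[-0.9,0,0,0.1,0,0,0],[-0.9,0,0,0,0,0,0]],
])

```text
time_s: 15.2
tcp_pos: [0.4838, -0.2609, 0.027]
orientation: [-0.309, 3.126, -0.0]
wrist_force: [0.1, 0.7, -1.2]
grip_width: 0.947
gripper_force: 0.0
```

Call:
apply_moves([
  [[-0.9,0,0.07,0.08,0,0,0],[-0.9,0,0,0.08,0,0,0],[-0.9,0,0,0,0,0,0]],
], newtons=60)

```text
time_s: 15.5
tcp_pos: [0.4832, -0.2588, 0.0224]
orientation: [0.309, -3.126, -0.001]
wrist_force: [0.2, -0.2, 0.4]
grip_width: 0.95
gripper_force: 0.0
```

Call:
apply_moves([
  [[1,0,0,0,0,0,0],[1,0,0,0,0,0,0],[1,0,0,0,0,0,0],[1,0,0,0,0,0,0]],
])

```text
time_s: 15.9
tcp_pos: [0.484, -0.2595, 0.0235]
orientation: [-0.309, 3.125, -0.001]
wrist_force: [0.2, -0.6, 4.5]
grip_width: 0.768
gripper_force: 66.7
```

The ring is gripped, with the fingertips at its lower edge. Lifting and going over the jar.

Call:
apply_moves([
  [[1,0,0,-0.3,0,0,0],[1,0,0,-1,0,0,0],[1,0,0,-1,0,0,0],[1,0,0,-1,0,0,0],[1,0,0,-1,0,0,0]],
])

```text
time_s: 16.4
tcp_pos: [0.4828, -0.2587, 0.1309]
orientation: [0.309, -3.125, -0.001]
wrist_force: [0.9, -0.6, -0.1]
grip_width: 0.764
gripper_force: 66.6
```

Call:
apply_moves([
  [[1,-0.51,0.89,-0.9,0,0,0],[1,-0.51,0.89,-0.9,0,0,0],[1,-0.51,0.89,-0.9,0,0,0],[1,-0.51,0.89,0,0,0,0],[1,-0.51,0.89,0,0,0,0]],
])

```text
time_s: 16.9
tcp_pos: [0.5245, -0.1366, 0.1989]
orientation: [-0.309, 3.125, -0.001]
wrist_force: [0.7, -0.4, -0.9]
grip_width: 0.766
gripper_force: 66.6
```

Call:
apply_moves([
  [[1,-0.51,0.89,0,0,0,0],[1,-0.51,0.89,0,0,0,0],[1,-0.51,0.89,0,0,0,0],[1,-0.51,0.89,0,0,0,0],[1,-0.51,0.89,0,0,0,0]],
])

```text
time_s: 17.4
tcp_pos: [0.5645, -0.0148, 0.1974]
orientation: [0.309, -3.125, -0.0]
wrist_force: [0.3, 0.4, -1.0]
grip_width: 0.766
gripper_force: 66.6
```

Call:
apply_moves([
  [[1,-0.51,0.89,0,0,0,0],[1,-0.51,0.89,0,0,0,0],[1,0,0,0,0,0,0],[1,0,0,0,0,0,0]],
])

```text
time_s: 17.8
tcp_pos: [0.5807, 0.0329, 0.1973]
orientation: [0.311, -3.125, 0.001]
wrist_force: [0.0, -0.0, -0.5]
grip_width: 0.768
gripper_force: 66.6
```

Run:
```python
from h import *
np.set_printoptions(precision=4,suppress=True)
d=np.load("w6.npz");K,T=d["K"],d["T"]
m=pix2w((180+407.5/5-.5,64+306.5/5-.5),.1125,K,T); print("mouth w6",m)
im,K,T=grab("wrist"); np.savez("w9.npz",im=im,K=K,T=T)
p,Rm,s=state(); print(s["time_s"],p,s["joint_pos"],s["grip_width"],togo([.5826,.0333,.140],p,Rm))
```

```text
mouth w6 [0.5828 0.0334 0.1125]
17.85 [0.5806 0.0324 0.1974] [-0.072  -0.006   1.7725 -0.0005  1.3761 -1.84  ] 0.7679042357862528 [-0.0863  0.0205  2.2968]
```

Call:
apply_moves([
  [[1,-0.08,0.02,0.5,0,0,0],[1,0,0,0.7,0,0,0],[1,0,0,0.5,0,0,0],[1,0,0,0.2,0,0,0],[1,0,0,0.2,0,0,0]],
])

```text
time_s: 18.35
tcp_pos: [0.5827, 0.0332, 0.1444]
orientation: [0.308, -3.125, -0.0]
wrist_force: [-0.1, 0.4, -0.8]
grip_width: 0.768
gripper_force: 66.6
```

Call:
apply_moves([
  [[1,0,0,0.16,0,0,0],[1,0,0,0.16,0,0,0],[1,0,0,0.08,0,0,0]],
])

```text
time_s: 18.65
tcp_pos: [0.5831, 0.0336, 0.1353]
orientation: [-0.309, 3.126, -0.0]
wrist_force: [0.6, 0.4, -0.5]
grip_width: 0.767
gripper_force: 66.6
```

Call:
apply_moves([
  [[1,0,0,0.08,0,0,0],[1,0,0,0.04,0,0,0]],
])

```text
time_s: 18.85
tcp_pos: [0.5835, 0.0336, 0.1335]
orientation: [-0.309, 3.125, -0.0]
wrist_force: [-2.7, 0.7, 6.8]
grip_width: 0.768
gripper_force: 67.4
```

Contact at the expected height for the highest resting place. Turning clockwise with a matching descent (0.26 mm per row).

Call:
apply_moves([
  [[1,0,-0.0,0.01,0,0,1],[1,0,0,0.01,0,0,1],[1,0,0,0.01,0,0,1],[1,0,0,0.01,0,0,1],[1,0,0,0.01,0,0,1]],
])

```text
time_s: 19.35
tcp_pos: [0.5845, 0.0326, 0.1334]
orientation: [0.322, 3.121, -0.003]
wrist_force: [-0.7, -3.2, 6.3]
grip_width: 0.766
gripper_force: 67.3
```

```bash
cat > st.py <<'E'
from h import *
np.set_printoptions(precision=4,suppress=True)
p,Rm,s=state(); print(s["time_s"],p,s["joint_pos"][5],s["wrist_force"],s["torque"],s["grip_width"])
print("to mouth axis (tool units)",togo([.5828,.0334,p[2]],p,Rm), "tilt",Rm[:2,2])
E
python3 st.py
```

```text
19.35 [0.5845 0.0326 0.1334] -1.4349222060909366 [-0.6564 -3.1984  6.2682] [-0.557   0.2629  0.1102] 0.7658925068570998
to mouth axis (tool units) [ 0.0738  0.0168 -0.0003] tilt [ 0.0038 -0.0024]
```

Call:
apply_moves([
  [[1,0.06,0.01,0,0,0,0],[1,0,0,0,0,0,0]],
])

```text
time_s: 19.55
tcp_pos: [0.5837, 0.0333, 0.1336]
orientation: [0.317, 3.119, -0.002]
wrist_force: [2.8, -3.5, 6.1]
grip_width: 0.762
gripper_force: 67.2
```

```bash
python3 st.py
```

```text
19.55 [0.5837 0.0333 0.1336] -1.4372216050239979 [ 2.8169 -3.513   6.1441] [-0.5181 -0.3506  0.0555] 0.7621671237816238
to mouth axis (tool units) [ 0.0377 -0.0042 -0.0002] tilt [ 0.006 -0.002]
```

The turning did not lower the ring. The contact moment points to a lug sitting on the rim on the −x side, so the ring is a little off-centre. Lifting slightly, shifting −x and trying again.

Call:
apply_moves([
  [[1,0,0,-0.2,0,0,0],[1,0,0,0,0,0,0]],
])

```text
time_s: 19.75
tcp_pos: [0.5814, 0.0344, 0.1362]
orientation: [-0.318, -3.125, -0.001]
wrist_force: [0.3, -0.4, -0.1]
grip_width: 0.768
gripper_force: 66.6
```

```bash
python3 st.py
```

```text
19.75 [0.5814 0.0344 0.1362] -1.4370800329847246 [ 0.3416 -0.3799 -0.0547] [ 0.0307 -0.021   0.0177] 0.7680725900207692
to mouth axis (tool units) [-0.0627 -0.0277 -0.    ] tilt [-0.0004  0.0006]
```

Call:
apply_moves([
  [[1,-0.06,-0.045,0.06,0,0,0],[1,0,0,0.08,0,0,0],[1,0,0,0.04,0,0,0],[1,0,0,0.02,0,0,0]],
])

```text
time_s: 20.15
tcp_pos: [0.5822, 0.0325, 0.1307]
orientation: [-0.318, -3.123, 0.001]
wrist_force: [-4.9, -1.6, 3.5]
grip_width: 0.765
gripper_force: 67.1
```

Call:
apply_moves([
  [[1,0,0,0.0,0,0,1],[1,0,0,0.0,0,0,1],[1,0,0,0.0,0,0,1],[1,0,0,0.0,0,0,1],[1,0,0,0.0,0,0,0]],
])

```text
time_s: 20.65
tcp_pos: [0.582, 0.0327, 0.1301]
orientation: [-0.811, -3.033, 0.001]
wrist_force: [-3.0, -0.6, -0.6]
grip_width: 0.767
gripper_force: 66.6
```

```bash
python3 st.py
```

```text
20.65 [0.582  0.0327 0.1301] -1.1195377629077807 [-3.0122 -0.5552 -0.5938] [-0.1243  0.3887 -0.0083] 0.7670687153458223
to mouth axis (tool units) [-0.0127  0.0383 -0.0001] tilt [-0.0022  0.0001]
```

The ring dropped over the neck (0.1307, then 0.1301). Small recentre, then continuing clockwise with descent.

Call:
apply_moves([
  [[1,0.04,-0.025,0.04,0,0,0],[1,0,0,0.01,0,0,1],[1,0,0,0.01,0,0,1],[1,0,0,0.01,0,0,1],[1,0,0,0.01,0,0,1]],
])

```text
time_s: 21.15
tcp_pos: [0.5819, 0.0329, 0.129]
orientation: [1.287, 2.865, 0.001]
wrist_force: [-1.0, -0.9, -1.1]
grip_width: 0.768
gripper_force: 66.6
```

```bash
python3 st.py
```

```text
21.15 [0.5819 0.0329 0.129 ] -0.7977302536407043 [-1.0195 -0.9229 -1.0995] [-0.062   0.0364 -0.0618] 0.7680194121399725
to mouth axis (tool units) [-0.0103  0.0388  0.    ] tilt [0.001  0.0005]
```

Call:
apply_moves([
  [[1,0,0,0.03,0,0,1],[1,0,0,0.03,0,0,1],[1,0,0,0.02,0,0,1],[1,0,0,0.01,0,0,1],[1,0,0,0.01,0,0,1]],
])

```text
time_s: 21.65
tcp_pos: [0.5822, 0.0327, 0.1272]
orientation: [1.83, 2.552, 0.002]
wrist_force: [-1.0, -1.3, 2.6]
grip_width: 0.766
gripper_force: 66.8
```

```bash
python3 st.py
```

```text
21.65 [0.5822 0.0327 0.1272] -0.3978299369446581 [-0.9846 -1.3263  2.5914] [-0.1356  0.2171 -0.0382] 0.7663210051103266
to mouth axis (tool units) [0.0173 0.0302 0.    ] tilt [0.0017 0.0001]
```

Call:
apply_moves([
  [[1,0,0,0.01,0,0,1],[1,0,0,0.01,0,0,1],[1,0,0,0.01,0,0,1],[1,0,0,0.01,0,0,1],[1,0,0,0.01,0,0,1]],
])

```text
time_s: 22.15
tcp_pos: [0.5824, 0.033, 0.1259]
orientation: [2.301, 2.137, 0.003]
wrist_force: [-0.3, -0.6, 0.8]
grip_width: 0.765
gripper_force: 66.7
```

```bash
python3 st.py
```

```text
22.15 [0.5824 0.033  0.1259] 0.002276309386995325 [-0.2554 -0.6167  0.7761] [-0.0191  0.0103  0.0224] 0.7651939586046638
to mouth axis (tool units) [0.0174 0.0137 0.    ] tilt [0.0024 0.0006]
```

Call:
apply_moves([
  [[1,0,0,0.01,0,0,1],[1,0,0,0.011,0,0,1],[1,0,0,0.01,0,0,1],[1,0,0,0.011,0,0,1],[1,0,0,0.011,0,0,1]],
])

```text
time_s: 22.65
tcp_pos: [0.5824, 0.033, 0.1245]
orientation: [2.68, 1.638, 0.004]
wrist_force: [0.9, 0.2, 0.7]
grip_width: 0.769
gripper_force: 66.7
```

```bash
python3 st.py
```

```text
22.65 [0.5824 0.033  0.1245] 0.4022598000449029 [0.8935 0.195  0.7251] [-0.0524  0.02    0.0059] 0.7686390096899692
to mouth axis (tool units) [0.0221 0.0049 0.    ] tilt [0.0024 0.0006]
```

Call:
apply_moves([
  [[1,0,0,0.01,0,0,1],[1,0,0,0.011,0,0,1],[1,0,0,0.01,0,0,1],[1,0,0,0.011,0,0,1],[1,0,0,0.011,0,0,1]],
])

```text
time_s: 23.15
tcp_pos: [0.5824, 0.033, 0.1232]
orientation: [2.953, 1.073, 0.004]
wrist_force: [0.5, -0.8, 0.1]
grip_width: 0.765
gripper_force: 66.7
```

```bash
python3 st.py
```

```text
23.15 [0.5824 0.033  0.1232] 0.8022385896315334 [ 0.4642 -0.8418  0.1497] [-0.0183  0.0372  0.0174] 0.7645748754215502
to mouth axis (tool units) [ 0.0242 -0.0022  0.    ] tilt [0.0022 0.0006]
```

Call:
apply_moves([
  [[1,0,0,0.01,0,0,1],[1,0,0,0.011,0,0,1],[1,0,0,0.01,0,0,1],[1,0,0,0.011,0,0,1]],
])

```text
time_s: 23.55
tcp_pos: [0.5824, 0.033, 0.1221]
orientation: [-3.086, -0.589, -0.004]
wrist_force: [-0.8, 0.2, -0.2]
grip_width: 0.765
gripper_force: 66.7
```

```bash
python3 st.py
```

```text
23.55 [0.5824 0.033  0.1221] 1.1222499704187252 [-0.8024  0.2042 -0.1525] [0.0441 0.0303 0.0181] 0.7648315489930647
to mouth axis (tool units) [ 0.0217 -0.0078  0.    ] tilt [0.0022 0.0007]
```

Call:
apply_moves([
  [[1,0,0,0.01,0,0,1],[1,0,0,0.011,0,0,1]],
])

```text
time_s: 23.75
tcp_pos: [0.5826, 0.0329, 0.1216]
orientation: [-3.123, -0.34, -0.005]
wrist_force: [2.0, 0.0, 0.6]
grip_width: 0.761
gripper_force: 66.7
```

```bash
python3 st.py
```

```text
23.75 [0.5826 0.0329 0.1216] 1.2822177556954577 [2.002  0.0371 0.5584] [-0.1266 -0.0913 -0.0007] 0.7614326130963294
to mouth axis (tool units) [ 0.0122 -0.0172  0.    ] tilt [0.0029 0.0004]
```

Nearing the tight height (0.1213); going in smaller turns.

Call:
apply_moves([
  [[1,0,0,0.01,0,0,1],[1,0,0,0.01,0,0,0.5]],
])

```text
time_s: 23.95
tcp_pos: [0.5827, 0.0329, 0.1215]
orientation: [-3.138, -0.154, -0.005]
wrist_force: [0.4, 0.2, 3.3]
grip_width: 0.768
gripper_force: 66.9
```

```bash
python3 st.py
```

```text
23.95 [0.5827 0.0329 0.1215] 1.401231107532726 [0.3971 0.1717 3.3161] [-0.0224 -0.0252  0.0219] 0.7678455942167011
to mouth axis (tool units) [ 0.0041 -0.0197  0.    ] tilt [0.0031 0.0004]
```

Call:
apply_moves([
  [[1,0,0,0.005,0,0,0.5],[1,0,0,0.005,0,0,0.5]],
])

```text
time_s: 24.15
tcp_pos: [0.5829, 0.0329, 0.1215]
orientation: [-3.141, -0.029, -0.005]
wrist_force: [-1.0, -0.1, 2.4]
grip_width: 0.765
gripper_force: 66.9
```

```bash
python3 st.py
```

```text
24.15 [0.5829 0.0329 0.1215] 1.4805716104253983 [-1.0082 -0.1016  2.4001] [-0.0611 -0.0125 -0.0056] 0.7654980856523126
to mouth axis (tool units) [-0.0022 -0.021  -0.    ] tilt [0.0034 0.0004]
```

Call:
apply_moves([
  [[1,0,0,0,0,0,0.7],[1,0,0,0,0,0,0.7]],
])

```text
time_s: 24.35
tcp_pos: [0.583, 0.0327, 0.1215]
orientation: [-3.138, 0.148, -0.006]
wrist_force: [0.4, -0.7, 2.0]
grip_width: 0.77
gripper_force: 66.9
```

```bash
python3 st.py
```

```text
24.35 [0.583  0.0327 0.1215] 1.593184678625328 [ 0.4038 -0.7453  1.9749] [-0.2289 -0.0821  0.0363] 0.7698223955408101
to mouth axis (tool units) [-0.0085 -0.0257 -0.    ] tilt [0.0037 0.0001]
```

Call:
apply_moves([
  [[1,0,0,0,0,0,0.7],[1,0,0,0,0,0,0.7]],
])

```text
time_s: 24.55
tcp_pos: [0.583, 0.0326, 0.1215]
orientation: [-3.125, 0.323, -0.006]
wrist_force: [-0.1, -2.5, 1.4]
grip_width: 0.766
gripper_force: 66.9
```

```bash
python3 st.py
```

```text
24.55 [0.583  0.0326 0.1215] 1.705180842730603 [-0.0966 -2.5411  1.4188] [-0.1646 -0.0968  0.0389] 0.7662013816477067
to mouth axis (tool units) [-0.0147 -0.0293 -0.    ] tilt [ 0.0039 -0.0002]
```

Call:
apply_moves([
  [[1,0,0,0,0,0,0.8],[1,0,0,0,0,0,0.8]],
])

```text
time_s: 24.75
tcp_pos: [0.5829, 0.0327, 0.1213]
orientation: [-3.097, 0.521, -0.006]
wrist_force: [-0.7, -1.2, 0.9]
grip_width: 0.766
gripper_force: 66.8
```

```bash
python3 st.py
```

```text
24.75 [0.5829 0.0327 0.1213] 1.8326062426344512 [-0.6621 -1.2485  0.8703] [-0.0012 -0.117   0.5377] 0.7659985184767156
to mouth axis (tool units) [-0.0119 -0.0246 -0.    ] tilt [0.0036 0.    ]
```

Call:
apply_moves([
  [[1,0,0,0,0,0,0.8],[1,0,0,0,0,0,0.8]],
])

```text
time_s: 24.95
tcp_pos: [0.5831, 0.0325, 0.1212]
orientation: [3.06, -0.711, 0.007]
wrist_force: [1.4, -1.5, -0.7]
grip_width: 0.772
gripper_force: 66.9
```

```bash
python3 st.py
```

```text
24.95 [0.5831 0.0325 0.1212] 1.9566346476763445 [ 1.3601 -1.5491 -0.656 ] [-0.0761 -0.4914  2.8916] 0.7715001040213691
to mouth axis (tool units) [-0.0275 -0.0273 -0.0001] tilt [ 0.0044 -0.0015]
```

Tight: torque was 0.54 N m at wrist 1.83 rad, then 2.9 N m at the stop. Relaxing the wind-up a little before opening.

Call:
apply_moves([
  [[1,0,0,0,0,0,-0.1],[1,0,0,0,0,0,0]],
])

```text
time_s: 25.15
tcp_pos: [0.5831, 0.0325, 0.1212]
orientation: [-3.062, 0.702, -0.007]
wrist_force: [5.4, -2.9, -1.2]
grip_width: 0.769
gripper_force: 66.9
```

```bash
python3 st.py
```

```text
25.15 [0.5831 0.0325 0.1212] 1.9497832849918322 [ 5.4012 -2.9496 -1.196 ] [-0.1395 -0.8992  0.9851] 0.7690976624804758
to mouth axis (tool units) [-0.0276 -0.0272 -0.0001] tilt [ 0.0043 -0.0005]
```

Call:
apply_moves([
  [[1,0,0,0,0,0,-0.03],[1,0,0,0,0,0,0]],
])

```text
time_s: 25.35
tcp_pos: [0.5831, 0.0325, 0.1212]
orientation: [-3.062, 0.7, -0.007]
wrist_force: [4.1, -2.3, -0.4]
grip_width: 0.768
gripper_force: 66.9
```

```bash
python3 st.py
```

```text
25.35 [0.5831 0.0325 0.1212] 1.9482398542251034 [ 4.0757 -2.3019 -0.3726] [-0.1783 -0.8635  0.836 ] 0.7680021913224655
to mouth axis (tool units) [-0.0272 -0.0267 -0.0001] tilt [ 0.0042 -0.0002]
```

Call:
apply_moves([
  [[-1,0,0,0,0,0,0],[-1,0,0,0,0,0,0],[-1,0,0,0,0,0,0],[-1,0,0,-0.3,0,0,0],[-1,0,0,-0.6,0,0,0]],
])

```text
time_s: 25.85
tcp_pos: [0.5806, 0.0328, 0.1422]
orientation: [3.062, -0.702, -0.005]
wrist_force: [0.4, -0.6, 0.4]
grip_width: 0.999
gripper_force: 0.0
```

Call:
apply_moves([
  [[-1,0,0,-1,0,0,0],[-1,0,0,-1,0,0,0],[-1,0,0,-0.5,0,0,0],[-1,0,0,0,0,0,0]],
])

```text
time_s: 26.25
tcp_pos: [0.5833, 0.0326, 0.2091]
orientation: [-3.061, 0.702, -0.01]
wrist_force: [-0.1, 0.1, 0.8]
grip_width: 1.003
gripper_force: 0.0
```

Run:
```python
from h import *
exec(open("st.py").read())
im,K,T=grab("wrist","w10.png"); np.savez("w10.npz",im=im,K=K,T=T)
c=w2pix([.5828,.0332,.1158],K,T); print(c, w2pix([.5828+.034,.0332,.1158],K,T)-c)
g=cv2.GaussianBlur(cv2.cvtColor(im,cv2.COLOR_BGR2GRAY),(3,3),0)
hc=cv2.HoughCircles(g,cv2.HOUGH_GRADIENT,1,5,param1=80,param2=18,minRadius=20,maxRadius=85)
for x,y,r in (hc[0] if hc is not None else [])[:8]: print(x,y,r,pix2w((x,y),.1158,K,T), r*np.linalg.norm(pix2w((x+1,y),.1158,K,T)-pix2w((x,y),.1158,K,T)))
```

```text
26.25 [0.5833 0.0326 0.2091] 1.9500957895077475 [-0.1246  0.089   0.8392] [-0.0298 -0.0374  0.0558] 1.0028854991882223
to mouth axis (tool units) [-0.0321 -0.0197 -0.0001] tilt [ 0.0061 -0.0004]
[259.3737 210.4515] [-21.9511 -42.9634]
124.5 95.5 62.4 [0.6892 0.0766 0.1158] 0.039482996998368415
125.5 86.5 55.5 [0.6935 0.0731 0.1158] 0.03485050526324507
139.5 83.5 66.5 [0.6912 0.0642 0.1158] 0.0416472041889194
146.5 94.5 76.7 [0.6837 0.0637 0.1158] 0.0484801626365933
260.5 208.5 43.5 [0.5838 0.0319 0.1158] 0.030402313858267888
115.5 98.5 71.1 [0.6901 0.0827 0.1158] 0.045106462000116455
109.5 107.5 81.1 [0.6872 0.0892 0.1158] 0.051850620906347095
165.5 224.5 78.9 [0.6023 0.0978 0.1158] 0.05603863545503321
```

```bash
python3 -c "
from workcell import manip
print(manip.hand_in())"
```

```text
the job is handed in; nothing more can be done
None
```

The jar is closed and handed in at about 26 s: disk seated rib up, the small ring screwed tight on it and released, and the jar still in its nest; the last twist briefly reached 2.9 N m at the stop, above the 0.2–0.6 N m range, and with no picture views left the final state was checked only from sensor readings and a code circle fit.

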